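Seat the movement carrier on its locating pins

ROBOT

A 7-joint arm with a two-finger parallel gripper is mounted at the origin on the work surface. World frame = base frame: x ahead of the robot, y to its left, z up, the work surface at z = 0. Lengths are in m, angles in rad, forces in N, time in s.
With the tool pointing down it reaches from about 0.4 to 0.85 m from the base axis. Payload 4.4 kg.
Tool frame: the origin (TCP) lies on the mounting face of the last link; the fingertips stand 199 mm ahead of it and the grasp point (between the pads) lies 180 mm ahead of it; z points along the fingers, y is the direction in which the jaws open and shut (so a half turn about z gives the same grasp; the last joint's range is limited). The gripper opens to 94 mm and grips with 3 to 60 N. Pads are 16 mm wide; open, the fingers measure 119 mm over their backs; the gripper's body (75 mm by 177 mm) begins 78 mm behind the grasp point.
Start: joints at [1.093, 0.628, 0.038, 1.517, -0.027, 0.996, -0.02], TCP at [0.26, -0.596, 0.405] pointing down, gripper open.
Joint ranges: [-3.06, 3.06], [-0.37, 2.12], [-1.25, 1.32], [0.18, 2.47], [-1.1, 4.24], [0.23, 1.98], [-2.94, 2.94]. Speed limits (rad/s): [2.57, 2.57, 3.14, 3.14, 3.14, 3.14, 3.14].

INTERFACE

Orientations are given as a unit quaternion [w, x, y, z].
In Python, from station import * gives the robot as it stands.
- The arm moves only by the tool play_rows, never from a script. Its argument "rows" is a list of rows, each a list of 7 numbers: the shift along the tool's x, y, z each as a share of 0.1 m, from -1 to 1, then the turn, a rotation vector about the tool's x, y, z each as a share of pi rad, from -1 to 1, then the opening, from 0 (shut) to 1 (fully open). In form: [[tx, ty, tz, ax, ay, az, fingers], ...]. A call has 1 to 5 rows; each row shifts and turns the commanded pose from where the row before left it, along the tool's axes as they then stand; what a row does not reach is not made up. A row lasts 1/12 s, in which the tool goes at most 41.7 mm and 7.16 degrees, less where a joint would pass 70% of its speed; a pose out of reach is approached as far as the arm can. A call with a number of a shift or a turn outside -1 to 1 is refused whole. A call with a gripper value outside its range is refused whole. The fingers move at their own pace and stop on an object; the grip force is fixed at half the most. Time passes only in rows, so rows that do not move let the fingers close. It gives the time, the measured TCP pose, the force and the opening at its end, in the units of the state.
- read_state(): the state, without advancing time (a new reading comes with each control period).
- capture(name): name is "scene" or "side" or "wrist"; returns a dict with "image" (384x512x3 uint8, red, green, blue), "vertical_fov" (degrees; the focal length in pixels is half the picture's height over the tangent of half this angle, whatever the lens; pixels are square), "cx", "cy" (the principal point, pixels), "cam_to_world" (4x4, takes a point from camera to world coordinates). Camera axes: x right, y down, z forward; pixel columns grow to the right and rows downward; lengths in m; the calibration is good to about 2 mm. A picture is of the moment at which its call begins. There is no depth.
- close_job(): hands the job in, once; it reports no verdict.
Trained networks look in the newest picture that a camera, given by its name, has taken for a name from the list of things; names that differ only in an ending like _2 or _b are one class to them, and where a whole thing is asked for, a point or a joint stands for the part that bears it (a point fixed in the world has none). Each returns a list of dicts, best first, with "confidence" (0 to 1); they miss things now and then, are a little off and sometimes report something else, mostly with a low value. They report only what shows in the picture. A call takes as long as a camera call.
- trace(target, camera): "pixels" (384x512 bool, what is visible of it) and "bbox" ([left, top, right, bottom] in pixels, round what is visible of it).
The state is a dict: "t": time; "joints": joint angles; "joint_velocities": joint speeds; "tau": joint torques, N m; "tool_pos": TCP position; "orientation": TCP orientation; "force": force on the tool from outside, world axes, zero at the start; "ft_torque": the same for the moment, N m; "width": finger opening in m.
Only numpy, scipy, OpenCV 4.12 (cv2) and the standard library are available. Lean on these libraries where they do the work, as an engineer would, in place of code of your own. Each camera call takes 0.05 s, during which the arm holds its last target. There are 200 camera calls.

TASK

The aluminium carrier plate with the watch movement on it was set down askew and is riding on the two locating pins of the grey fixture block. With the fingertips against its edges, nudge the plate sideways until its round hole and its slot drop over the pins and it lies flat on the block, then take the hand away. Do not grip, lift or tip the plate, keep your fingers off the movement, and leave the loupe, dust cover, tweezers and parts tray alone.

Things in the scene. Friction and masses are not known exactly. Their poses are not given: they have to be found in the camera images.
- block_top (a point): Centre of the top face of the fixture block: grey box 130 (x) by 140 (y) mm, top 40 mm above the bench, on a flat dark flange 200 by 200 by 10 mm screwed to the bench. x points away from the robot, y left, z up. Block and plate share one outline: seated, their sides are flush, and a finger reaching below the plate's underside then stops against the block's bare side.
- plate: Loose aluminium carrier plate 130 (x) by 140 (y) by 10 mm, 0.45 to 0.7 kg in all; origin: centre of its underside; axes as the block's. Seated, its pose is that of block_top. At the start it is 11 to 24 mm off towards the robot (-x), 10 to 28 mm off to the left or right (y) and up to 0.12 rad askew, its far part up on the pins, tilted about 0.08 rad. 1 to 5 N at an edge move it.
- pin_left (a point): Foot of the left locating pin, on the block's top face 25 mm beyond its centre (x) and 30 mm left of it (y). Steel pin 8 mm in diameter and 7 mm tall; its upper half tapers to 3.6 mm across, so it catches a hole up to about 2 mm off. The round hole goes over this one.
- pin_right (a point): Foot of the right locating pin, like the left one, 25 mm beyond the block's centre (x) and 30 mm right of it (-y). The slot goes over this one.
- round_hole (a point): Lower mouth of the plate's round through hole, 9.5 mm in diameter, at x = +25, y = +30 mm on the plate; the left one of the two openings as the robot sees them.
- slot (a point): Lower mouth of the plate's through slot, 9.5 mm (x) by 12.5 mm (y), at x = +25, y = -30 mm on the plate.
- movement: Watch movement in its holder ring, fixed on top of the plate: 54 mm across and 13 mm high, origin at the middle of its foot on the plate's top face, 22 mm nearer to the robot than the plate's centre. Delicate: not to be touched.
- loupe: Bystander: black eye loupe 36 mm across and 34 mm high, standing left of the fixture; origin at the centre of its foot.
- dust_cover: Bystander: pale translucent dome (dust cover) 72 mm across with a small black knob, 46 mm high, left of and beyond the fixture; origin at the centre of its foot.
- tweezers: Bystander: steel tweezers 125 mm long, 8 mm high, lying right of the fixture; origin near their middle, underside.
- parts_tray: Bystander: small wooden tray 90 by 70 by 22 mm with four compartments, right of and beyond the fixture; origin at the centre of its underside.

How it is judged:
By the outcome, as a careful person would: the job done as asked, in the order asked, and still so for the second after the job is handed in, with the robot touching nothing.
It also fails if it takes over 56 s, if anything falls off the work surface, if the arm or the gripper's body presses on something with over 40 N, if the wrist force passes 120 N, or if a joint passes its speed limit or range.

## Working session

There is one attempt and no reset: what is moved stays moved. The work goes in short steps, Python scripts to look and compute and a tool call to move; the robot and the scene stay as the last step left them, time stands still between calls to the robot, and variables do not carry over. Pictures are saved under pics/ and viewed, about 8 in all and at most 12, crops included, and the job is handed in when it is done.

Besides the shell and the picture viewer there is one more tool, called after "Request:" in YAML: its name, and indented under it one key for each argument. play_rows: Moves the arm, as the interface text tells. Shift numbers are shares of 0.1 m and turn numbers shares of pi rad, none past 1 either way. Its arguments: {"type":"object","properties":{"rows":{"type":"array","items":{"type":"array","items":{"type":"number","minimum":-1,"maximum":1}}}},"required":["rows"]}

```bash
mkdir -p pics; cat > h.py <<'E'
from station import *
import numpy as np, cv2
from scipy.spatial.transform import Rotation as R
def proj(c,P):
    T=np.array(c["cam_to_world"]);P=np.atleast_2d(P);q=(P-T[:3,3])@T[:3,:3]
    f=192/np.tan(np.radians(c["vertical_fov"])/2)
    return q[:,:2]/q[:,2:]*f+[c["cx"],c["cy"]]
def ray(c,uv,z):
    T=np.array(c["cam_to_world"]);f=192/np.tan(np.radians(c["vertical_fov"])/2)
    uv=np.atleast_2d(uv).astype(float);d=np.c_[(uv-[c["cx"],c["cy"]])/f,np.ones(len(uv))]@T[:3,:3].T
    return T[:3,3]+d*((z-T[2,3])/d[:,2:])
def save(c,n,s=1.5): cv2.imwrite(f"pics/{n}.png",cv2.resize(c["image"][...,::-1],None,fx=s,fy=s))
E
python3 - <<'E'
from h import *
s=read_state();print({k:np.round(v,3).tolist() for k,v in s.items()})
for n in("scene","side"):
    c=capture(n);save(c,n+"0");T=np.array(c["cam_to_world"]);print(n,c["vertical_fov"],T[:3,3].round(3),T[:3,2].round(2))
    for t in("plate","block_top","pin_left","pin_right","round_hole","slot","movement","loupe","dust_cover","tweezers","parts_tray"):
        r=trace(t,n)
        for d in r[:1]:
            m=np.argwhere(d["pixels"]).mean(0)[::-1] if d["pixels"].any() else [0,0];print(t,round(d["confidence"],2),d["bbox"],np.round(m,1),ray(c,m,.05).round(3)[0])
E
```

```text
{'t': 0.0, 'joints': [1.093, 0.629, 0.038, 1.518, -0.027, 0.996, -0.02], 'joint_velocities': [-0.001, -0.001, -0.001, -0.0, 0.002, 0.0, -0.001], 'tau': [0.0, -54.973, 1.144, -18.663, -0.052, 0.024, 0.0], 'tool_pos': [0.26, -0.595, 0.404], 'orientation': [-0.001, 0.979, 0.204, -0.0], 'force': [-0.095, 0.202, 0.127], 'ft_torque': [-0.001, -0.005, 0.013], 'width': 0.094}
scene 48.83553874810255 [1.229 0.262 0.774] [-0.64 -0.23 -0.73]
block_top 0.78 [209.9, 177.0, 312.2, 246.0] [265.4 214.8] [0.657 0.068 0.05 ]
pin_left 0.9 [208.6, 176.2, 310.9, 246.4] [265.  214.9] [0.658 0.067 0.05 ]
pin_right 0.59 [250.1, 165.8, 272.3, 181.3] [263.2 173.6] [0.535 0.022 0.05 ]
round_hole 0.95 [221.9, 162.4, 297.0, 211.0] [260.4 183.4] [0.568 0.026 0.05 ]
slot 0.6 [222.0, 160.2, 297.0, 207.2] [260.7 183.5] [0.568 0.027 0.05 ]
loupe 0.64 [340.2, 202.1, 358.8, 219.2] [348.8 210.4] [0.589 0.242 0.05 ]
dust_cover 0.95 [340.4, 238.9, 378.5, 271.9] [357.6 254.6] [0.701 0.28  0.05 ]
tweezers 0.47 [168.7, 143.7, 197.7, 168.8] [182.1 157.5] [ 0.541 -0.193  0.05 ]
parts_tray 0.56 [142.0, 190.0, 183.8, 225.2] [164
[... 164 characters left out ...]
.05 ]
block_top 0.83 [199.6, 179.7, 295.2, 241.6] [243.8 214.3] [0.564 0.115 0.05 ]
pin_left 0.89 [202.1, 175.9, 295.6, 242.2] [243.4 214.8] [0.564 0.118 0.05 ]
pin_right 0.79 [200.6, 174.3, 295.5, 240.7] [243.4 214.1] [0.565 0.115 0.05 ]
round_hole 0.87 [225.4, 170.3, 291.0, 219.3] [258.2 194.2] [0.563 0.027 0.05 ]
slot 0.64 [222.8, 172.9, 290.2, 220.6] [258.6 194.4] [0.562 0.028 0.05 ]
movement 0.58 [257.1, 185.9, 278.4, 203.5] [266.3 193.9] [0.543 0.017 0.05 ]
loupe 0.79 [219.9, 248.7, 233.4, 266.6] [224.  257.6] [0.543 0.265 0.05 ]
dust_cover 0.77 [160.3, 244.4, 189.9, 269.0] [174. 256.] [0.649 0.307 0.05 ]
parts_tray 0.57 [233.7, 140.3, 270.8, 170.2] [252.3 155.9] [ 0.653 -0.132  0.05 ]
```

```bash
python3 -c "
import cv2,numpy as np
cv2.imwrite('pics/both0.png',cv2.resize(np.vstack([cv2.imread('pics/scene0.png'),cv2.imread('pics/side0.png')]),None,fx=.5,fy=.5))"
```

```text
(no output)
```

View pics/scene0.png

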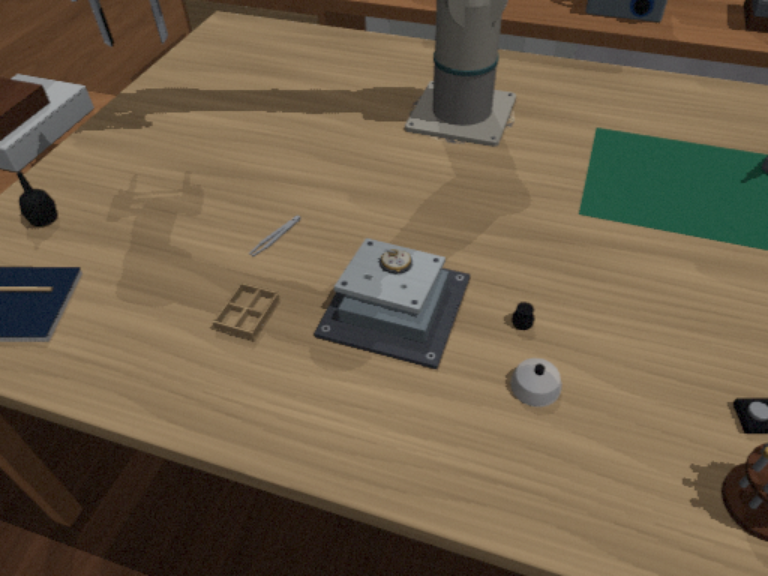

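View pics/side0.png

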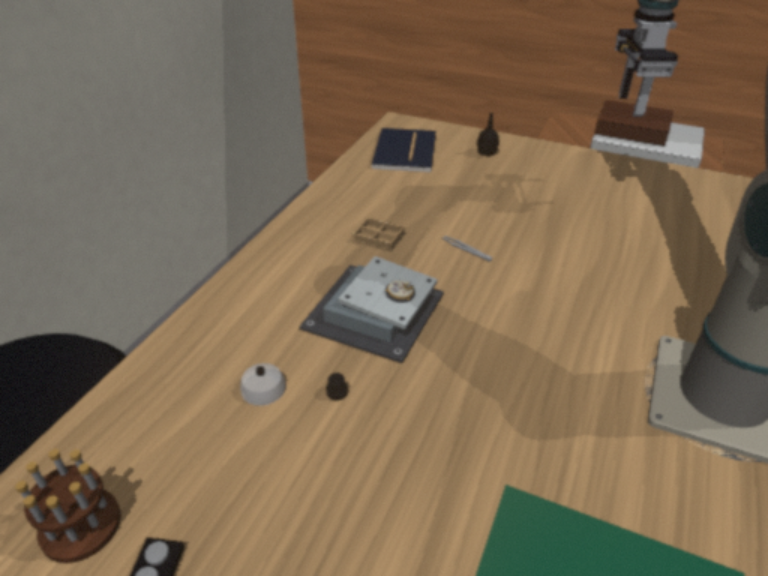

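The plate (picture px ~390,275) sits towards the robot and to its right on the block. I'll fit the flange pose and the wrist camera geometry.

```bash
python3 - <<'E'
from h import *
from scipy.optimize import least_squares
cs={}
for n in("scene","side"):
    c=capture(n);r=trace("block_top",n)[0];h=cv2.convexHull(np.argwhere(r["pixels"])[:,::-1].astype(np.int32))
    # rectangle of hull on z=.01
    q=cv2.approxPolyDP(h,4,True)[:,0];print(n,q.tolist());print(ray(c,q,.01).round(3).tolist())
    cs[n]=(c,q)
c=capture("wrist");s=read_state();T=np.array(c["cam_to_world"]);w,*v=s["orientation"];Rt=R.from_quat([*v,w]).as_matrix()
print("wrist cam in tool",(Rt.T@(T[:3,3]-s["tool_pos"])).round(3),(Rt.T@T[:3,:3]).round(2),c["vertical_fov"])
E
```

```text
scene [[313, 184], [291, 244], [210, 223], [225, 195], [295, 180]]
[[0.494, 0.14, 0.01], [0.688, 0.137, 0.01], [0.688, -0.058, 0.01], [0.595, -0.057, 0.01], [0.494, 0.093, 0.01]]
side [[294, 194], [266, 241], [200, 218], [232, 177]]
[[0.49, -0.06, 0.01], [0.491, 0.142, 0.01], [0.683, 0.137, 0.01], [0.686, -0.059, 0.01]]
wrist cam in tool [ 0.066 -0.     0.02 ] [[-0.   -0.97 -0.23]
 [ 1.   -0.    0.  ]
 [-0.   -0.23  0.97]] 70.7003335423312
```

Request:
play_rows:
  rows:
    - [0, 0, 0, 0, 0, 0.0327, 1]
    - [0, 0, 0, 0, 0, 0.0327, 1]
    - [0, 0, 0, 0, 0, 0.0327, 1]
    - [0, 0, 0, 0, 0, 0.0327, 1]
    - [0.15, -0.37, 0, 0, 0, 0, 1]

```text
t: 1.87
tool_pos: [0.2708, -0.5638, 0.4045]
orientation: [0.004, 1.0, -0.006, -0.002]
force: [0.8, -0.8, 0.3]
width: 0.0936
```

Request:
play_rows:
  rows:
    - [0.15, -0.37, 0, 0, 0, 0, 1]
    - [0.15, -0.37, 0, 0, 0, 0, 1]
    - [0.15, -0.37, 0, 0, 0, 0, 1]
    - [0.15, -0.37, 0, 0, 0, 0, 1]
    - [0.15, -0.37, 0, 0, 0, 0, 1]

```text
t: 2.28
tool_pos: [0.3504, -0.3718, 0.4049]
orientation: [0.0, 1.0, 0.0, 0.0]
force: [1.0, -0.6, -0.6]
width: 0.0939
```

Request:
play_rows:
  rows:
    - [0.15, -0.37, 0, 0, 0, 0, 1]
    - [0.15, -0.37, 0, 0, 0, 0, 1]
    - [0.15, -0.37, 0, 0, 0, 0, 1]
    - [0.15, -0.37, 0, 0, 0, 0, 1]
    - [0.15, -0.37, 0, 0, 0, 0, 1]

```text
t: 2.7
tool_pos: [0.4252, -0.1867, 0.405]
orientation: [0.0, 1.0, 0.0, 0.0]
force: [0.9, -0.0, 0.2]
width: 0.0938
```

Remaining about (+0.07, +0.21).

Request:
play_rows:
  rows:
    - [0.14, -0.39, 0, 0, 0, 0, 1]
    - [0.14, -0.39, 0, 0, 0, 0, 1]
    - [0.14, -0.39, 0, 0, 0, 0, 1]
    - [0.14, -0.39, 0, 0, 0, 0, 1]
    - [0.14, -0.39, 0, 0, 0, 0, 1]

```text
t: 3.12
tool_pos: [0.495, 0.0086, 0.405]
orientation: [-0.0, 1.0, 0.0, 0.0]
force: [0.9, 0.3, -0.1]
width: 0.0941
```

Request:
play_rows:
  rows:
    - [0, 0, 0, 0, 0, 0, 1]
    - [0, 0, 0, 0, 0, 0, 1]
    - [0, 0, 0, 0, 0, 0, 1]

```text
t: 3.37
tool_pos: [0.4945, 0.0062, 0.4046]
orientation: [0.0, 1.0, 0.001, -0.0]
force: [0.1, 0.3, 0.3]
width: 0.0942
```

```bash
python3 - <<'E'
from h import *
print(np.round(read_state()["tool_pos"],4))
c=capture("wrist");save(c,"wrist1")
np.savez("w1.npz",**{k:c[k] for k in("cam_to_world","vertical_fov","cx","cy")})
for t in("plate","block_top","movement"):
    for r in trace(t,"wrist")[:1]:
        h=cv2.convexHull(np.argwhere(r["pixels"])[:,::-1].astype(np.int32));q=cv2.approxPolyDP(h,5,True)[:,0]
        print(t,round(r["confidence"],2),q.tolist(),ray(c,q,.01 if t[0]=="b" else .055)[:,:2].round(4).tolist())
E
```

```text
[0.4945 0.0062 0.4046]
plate 0.64 [[304, 71], [292, 179], [184, 174], [182, 63]] [[0.6243, -0.0498], [0.4999, -0.0403], [0.506, 0.093], [0.6325, 0.088]]
block_top 0.6 [[309, 26], [302, 181], [163, 180], [151, 23]] [[0.6851, -0.0616], [0.4888, -0.0609], [0.49, 0.1348], [0.6882, 0.1348]]
movement 0.89 [[262, 146], [245, 167], [225, 162], [217, 147], [223, 129], [234, 122], [254, 127]] [[0.5402, -0.0028], [0.5148, 0.0178], [0.5209, 0.0422], [0.539, 0.0514], [0.5601, 0.0436], [0.5682, 0.0305], [0.5625, 0.0068]]
```

View pics/wrist1.png

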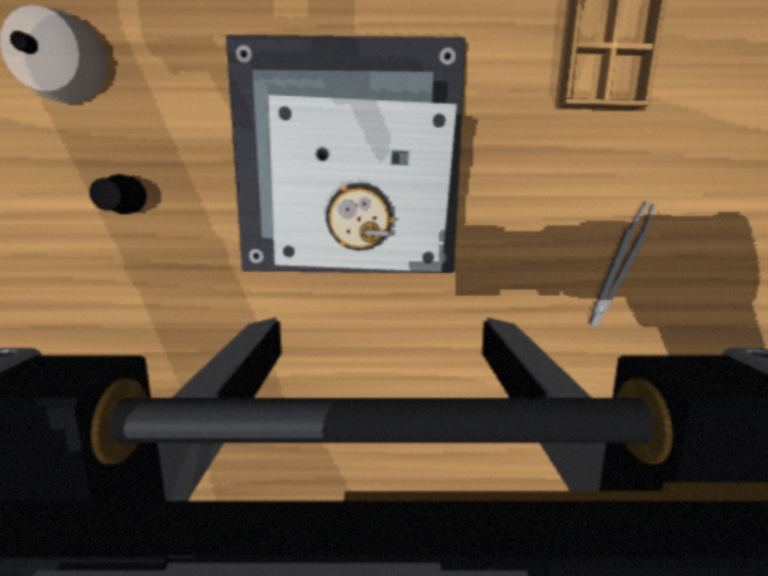

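Request:
play_rows:
  rows:
    - [0, 0, 0, 0, 0, -0.0357, 0.64]
    - [0, 0, 0, 0, 0, -0.0357, 0.64]
    - [0, 0, 0, 0, 0, -0.0357, 0.64]
    - [0, 0, 0, 0, 0, -0.0357, 0.64]
    - [0, 0, 0, 0, 0, -0.0357, 0.64]

```text
t: 3.98
tool_pos: [0.4945, 0.0053, 0.4048]
orientation: [0.0, 0.96, 0.279, 0.0]
force: [-1.3, 0.6, -0.1]
width: 0.064
```

Request:
play_rows:
  rows:
    - [0, 0, 0, 0, 0, -0.0357, 0.64]
    - [0, 0, 0, 0, 0, -0.0357, 0.64]
    - [0, 0, 0, 0, 0, -0.0357, 0.64]
    - [0, 0, 0, 0, 0, -0.0357, 0.64]
    - [0, 0, 0, 0, 0, -0.0357, 0.64]

```text
t: 4.4
tool_pos: [0.4945, 0.0053, 0.4048]
orientation: [0.0, 0.846, 0.534, -0.0]
force: [-0.2, 0.9, 0.4]
width: 0.0604
```

Request:
play_rows:
  rows:
    - [0, 0, 0, 0, 0, -0.0357, 0.64]
    - [0, 0, 0, 0, 0, -0.0357, 0.64]
    - [0, 0, 0, 0, 0, -0.0357, 0.64]
    - [0, 0, 0, 0, 0, -0.0357, 0.64]
    - [-0.2, 0.2, 0, 0, 0, 0, 0.64]

```text
t: 4.82
tool_pos: [0.5121, -0.0113, 0.4049]
orientation: [-0.002, 0.704, 0.71, -0.0]
force: [-0.4, 0.4, 0.1]
width: 0.0604
```

Request:
play_rows:
  rows:
    - [-0.2, 0.2, 0, 0, 0, 0, 0.64]
    - [-0.2, 0.2, 0, 0, 0, 0, 0.64]
    - [-0.2, 0.2, 0, 0, 0, 0, 0.64]
    - [0, 0, 0, 0, 0, 0, 0.64]
    - [0, 0, 0, 0, 0, 0, 0.64]

```text
t: 5.23
tool_pos: [0.5747, -0.0759, 0.4042]
orientation: [-0.0, 0.709, 0.706, -0.0]
force: [-0.2, 0.3, -0.9]
width: 0.0603
```

```bash
python3 -c "
from h import *
s=read_state();print(np.round(s['joints'],2),np.round(s['tool_pos'],4),np.round(s['orientation'],4),s['width'])"
```

```text
[ 0.28  0.54 -0.3   1.71  0.2   0.92 -0.11] [ 0.5747 -0.0759  0.4042] [-1.000e-04  7.087e-01  7.055e-01 -3.000e-04] 0.06032772099291835
```

Request:
play_rows:
  rows:
    - [0, 0, 0.35, 0, 0, 0, 0.64]
    - [0, 0, 0.35, 0, 0, 0, 0.64]
    - [0, 0, 0.35, 0, 0, 0, 0.64]
    - [0, 0, 0.35, 0, 0, 0, 0.64]
    - [0, 0, 0.35, 0, 0, 0, 0.64]

```text
t: 5.65
tool_pos: [0.5736, -0.0728, 0.2288]
orientation: [-0.0, 0.707, 0.707, 0.0]
force: [0.8, -1.0, -0.2]
width: 0.0601
```

Request:
play_rows:
  rows:
    - [0.04, 0, 0, 0, 0, 0, 0.64]
    - [0.04, 0, 0, 0, 0, 0, 0.64]
    - [0.04, 0, 0, 0, 0, 0, 0.64]

```text
t: 5.9
tool_pos: [0.5751, -0.0604, 0.2315]
orientation: [0.001, 0.707, 0.707, 0.001]
force: [-0.1, -0.1, -0.8]
width: 0.06
```

```bash
python3 - <<'E'
from h import *
print(np.round(read_state()["tool_pos"],4))
c=capture("wrist");save(c,"wrist2")
E
```

```text
[ 0.5751 -0.0604  0.2315]
```

View pics/wrist2.png

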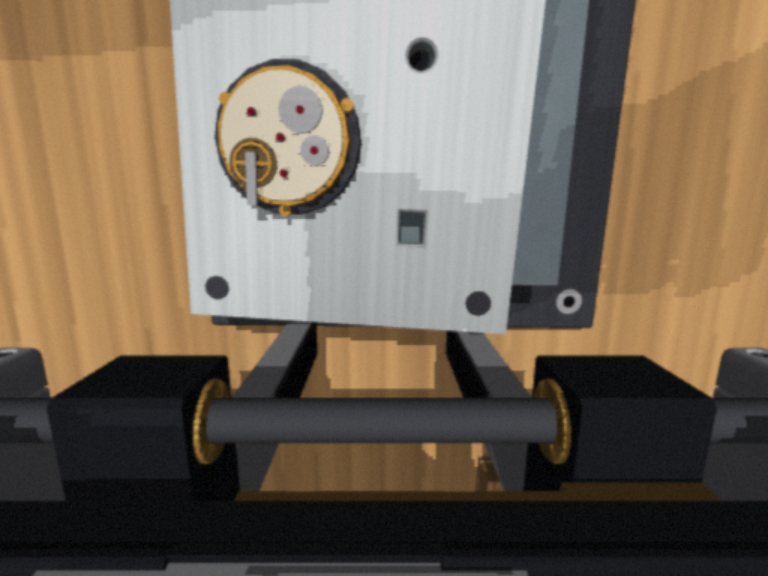

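The fingers stand just outside the right edge, with their tips near px (310,325) and (455,333). I'll push gently.

Request:
play_rows:
  rows:
    - [0.02, 0, 0, 0, 0, 0, 0.64]
    - [0.02, 0, 0, 0, 0, 0, 0.64]
    - [0.02, 0, 0, 0, 0, 0, 0.64]
    - [0.02, 0, 0, 0, 0, 0, 0.64]

```text
t: 6.28
tool_pos: [0.5755, -0.0545, 0.2311]
orientation: [0.002, 0.708, 0.707, 0.001]
force: [1.2, -3.7, 2.0]
width: 0.0598
```

Request:
play_rows:
  rows:
    - [0.02, 0, 0, 0, 0, 0, 0.64]
    - [0.02, 0, 0, 0, 0, 0, 0.64]
    - [0.02, 0, 0, 0, 0, 0, 0.64]
    - [0, 0, 0, 0, 0, 0, 0.64]

```text
t: 6.62
tool_pos: [0.5747, -0.048, 0.23]
orientation: [0.0, 0.707, 0.707, -0.0]
force: [0.7, -3.4, 3.1]
width: 0.0601
```

Request:
play_rows:
  rows:
    - [0.015, 0, 0, 0, 0, 0, 0.64]
    - [0.015, 0, 0, 0, 0, 0, 0.64]
    - [0.015, 0, 0, 0, 0, 0, 0.64]
    - [0, 0, 0, 0, 0, 0, 0.64]

```text
t: 6.95
tool_pos: [0.5744, -0.0437, 0.2298]
orientation: [0.0, 0.707, 0.707, -0.001]
force: [0.3, -6.0, 4.7]
width: 0.0604
```

Request:
play_rows:
  rows:
    - [0.01, 0, 0, 0, 0, 0, 0.64]
    - [0.01, 0, 0, 0, 0, 0, 0.64]
    - [0.01, 0, 0, 0, 0, 0, 0.64]
    - [0, 0, 0, 0, 0, 0, 0.64]

```text
t: 7.28
tool_pos: [0.5743, -0.0421, 0.2298]
orientation: [0.001, 0.707, 0.707, -0.002]
force: [-0.1, -7.7, 4.5]
width: 0.0603
```

Request:
play_rows:
  rows:
    - [0.01, 0, 0, 0, 0, 0, 0.64]
    - [0.01, 0, 0, 0, 0, 0, 0.64]
    - [0, 0, 0, 0, 0, 0, 0.64]

```text
t: 7.53
tool_pos: [0.5743, -0.0415, 0.2298]
orientation: [0.001, 0.708, 0.706, -0.002]
force: [-0.4, -10.1, 4.6]
width: 0.0597
```

```bash
python3 - <<'E'
from h import *
s=read_state();print(np.round(s["tool_pos"],4),np.round(s["force"],1),np.round(s["ft_torque"],2))
c=capture("wrist");save(c,"wrist3")
E
```

```text
[ 0.5743 -0.0415  0.2298] [ -0.4 -10.1   4.6] [-2.54 -0.09 -0.13]
```

View pics/wrist3.png

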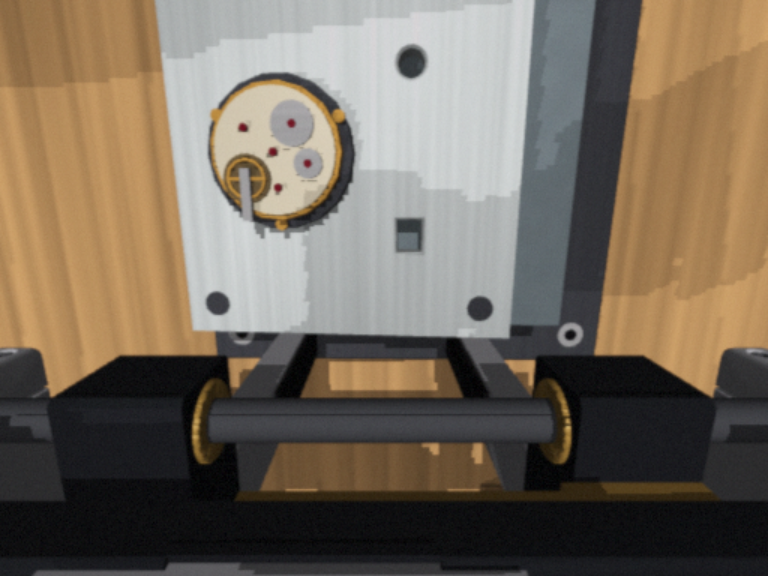

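Request:
play_rows:
  rows:
    - [0.02, 0, 0, 0, 0, 0, 0.64]
    - [0.01, 0, 0, 0, 0, 0, 0.64]
    - [0, 0, 0, 0, 0, 0, 0.64]

```text
t: 7.83
tool_pos: [0.5743, -0.0407, 0.2298]
orientation: [0.002, 0.709, 0.705, -0.004]
force: [1.4, -15.1, 4.2]
width: 0.0603
```

Request:
play_rows:
  rows:
    - [-0.15, 0, 0, 0, 0, 0, 0.64]
    - [-0.15, 0, 0, 0, 0, 0, 0.64]
    - [0, 0, -0.4, 0, 0, 0, 0.64]
    - [0, 0, -0.4, 0, 0, 0, 0.64]
    - [0, 0, -0.4, 0, 0, 0, 0.64]

```text
t: 8.25
tool_pos: [0.5738, -0.0638, 0.3496]
orientation: [-0.002, 0.707, 0.708, -0.001]
force: [0.8, 0.5, -0.3]
width: 0.0603
```

Request:
play_rows:
  rows:
    - [0, 0, 0, 0, 0, 0.0357, 1]
    - [0, 0, 0, 0, 0, 0.0357, 1]
    - [0, 0, 0, 0, 0, 0.0357, 1]
    - [0, 0, 0, 0, 0, 0.0357, 1]
    - [0, 0, 0, 0, 0, 0.0357, 1]

```text
t: 8.67
tool_pos: [0.5741, -0.0634, 0.3492]
orientation: [-0.001, 0.876, 0.482, -0.0]
force: [0.2, -0.5, -0.6]
width: 0.0902
```

Request:
play_rows:
  rows:
    - [0, 0, 0, 0, 0, 0.0357, 1]
    - [0, 0, 0, 0, 0, 0.0357, 1]
    - [0, 0, 0, 0, 0, 0.0357, 1]
    - [0, 0, 0, 0, 0, 0.0357, 1]
    - [0, 0, 0, 0, 0, 0.0357, 1]

```text
t: 9.08
tool_pos: [0.5742, -0.0633, 0.3489]
orientation: [-0.001, 0.975, 0.221, -0.001]
force: [-0.0, 0.7, -0.5]
width: 0.0941
```

Request:
play_rows:
  rows:
    - [0, 0, 0, 0, 0, 0.0357, 1]
    - [0, 0, 0, 0, 0, 0.0357, 1]
    - [0, 0, 0, 0, 0, 0.0357, 1]
    - [0, 0, 0, 0, 0, 0.0357, 1]
    - [-0.2, 0, 0, 0, 0, 0, 1]

```text
t: 9.5
tool_pos: [0.5568, -0.0629, 0.349]
orientation: [-0.001, 1.0, -0.001, 0.001]
force: [0.6, -0.4, 0.3]
width: 0.0941
```

Request:
play_rows:
  rows:
    - [-0.28, -0.27, 0, 0, 0, 0, 1]
    - [-0.28, -0.27, 0, 0, 0, 0, 1]
    - [-0.28, -0.27, 0, 0, 0, 0, 1]
    - [0, -0.27, 0, 0, 0, 0, 1]
    - [0, 0, 0, 0, 0, 0, 1]

```text
t: 9.92
tool_pos: [0.4683, 0.0494, 0.3492]
orientation: [-0.002, 1.0, 0.005, -0.002]
force: [0.3, -0.3, 0.5]
width: 0.0938
```

```bash
python3 - <<'E'
from h import *
s=read_state();print(np.round(s["tool_pos"],4),np.round(s["orientation"],4),np.round(s["force"],1))
c=capture("wrist")
save(c,"wrist4")
for t in("plate","block_top"):
    for r in trace(t,"wrist")[:1]:
        h=cv2.convexHull(np.argwhere(r["pixels"])[:,::-1].astype(np.int32));q=cv2.approxPolyDP(h,5,True)[:,0]
        print(t,round(r["confidence"],2),q.tolist(),ray(c,q,.01 if t[0]=="b" else .053)[:,:2].round(4).tolist())
E
```

```text
[0.4683 0.0494 0.3492] [-0.0022  1.      0.0051 -0.0016] [ 0.3 -0.3  0.5]
plate 0.58 [[348, 26], [332, 166], [201, 162], [195, 24]] [[0.6259, -0.033], [0.4971, -0.0281], [0.4997, 0.106], [0.6263, 0.1071]]
block_top 0.78 [[365, 0], [347, 168], [183, 163], [175, 0]] [[0.6645, -0.0615], [0.4891, -0.0584], [0.493, 0.136], [0.6628, 0.1358]]
```

View pics/wrist4.png

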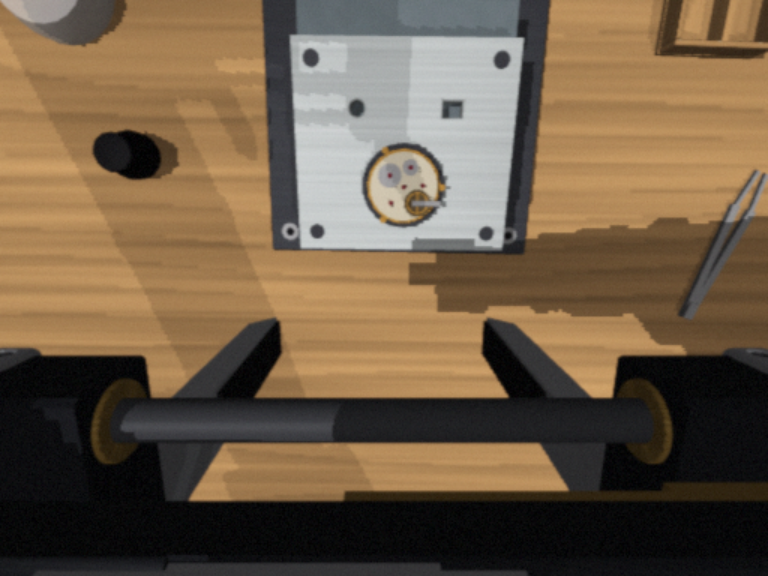

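Plate is now square and flush in y (near corners px (300,248), (503,250)), about 25 mm short in x. I'll descend at the near side and push +x.

Request:
play_rows:
  rows:
    - [0, 0.11, 0.3, 0, 0, 0.0033, 1]
    - [0, 0, 0.3, 0, 0, 0, 1]
    - [0, 0, 0.3, 0, 0, 0, 1]
    - [0, 0, 0.3, 0, 0, 0, 1]
    - [0, 0, 0, 0, 0, 0, 1]

```text
t: 10.48
tool_pos: [0.4691, 0.0306, 0.2252]
orientation: [0.001, 1.0, -0.006, -0.005]
force: [0.4, 0.5, 1.2]
width: 0.094
```

Request:
play_rows:
  rows:
    - [0.04, 0, 0, 0, 0, 0, 1]
    - [0.04, 0, 0, 0, 0, 0, 1]
    - [0.04, 0, 0, 0, 0, 0, 1]
    - [0.04, 0, 0, 0, 0, 0, 1]
    - [0.04, 0, 0, 0, 0, 0, 1]

```text
t: 10.9
tool_pos: [0.4885, 0.0318, 0.2308]
orientation: [-0.0, 1.0, -0.005, -0.003]
force: [-8.6, 0.3, 6.5]
width: 0.0938
```

Request:
play_rows:
  rows:
    - [0.025, 0, 0, 0, 0, 0, 1]
    - [0.025, 0, 0, 0, 0, 0, 1]
    - [0.025, 0, 0, 0, 0, 0, 1]
    - [0.025, 0, 0, 0, 0, 0, 1]

```text
t: 11.23
tool_pos: [0.4981, 0.0318, 0.2306]
orientation: [-0.0, 1.0, -0.005, -0.004]
force: [-8.0, -0.3, 6.2]
width: 0.0937
```

Request:
play_rows:
  rows:
    - [0.02, 0, 0, 0, 0, -0.003, 1]
    - [0.02, 0, 0, 0, 0, 0, 1]
    - [0.02, 0, 0, 0, 0, 0, 1]
    - [0.02, 0, 0, 0, 0, 0, 1]

```text
t: 11.57
tool_pos: [0.5062, 0.0317, 0.2307]
orientation: [-0.0, 1.0, 0.0, -0.003]
force: [-7.7, 0.0, 6.6]
width: 0.0939
```

Request:
play_rows:
  rows:
    - [0.015, 0, 0, 0, 0, 0, 1]
    - [0.015, 0, 0, 0, 0, 0, 1]
    - [0.01, 0, 0, 0, 0, 0, 1]
    - [0, 0, 0, 0, 0, 0, 1]

```text
t: 11.9
tool_pos: [0.512, 0.0318, 0.2309]
orientation: [-0.0, 1.0, 0.0, -0.0]
force: [-0.1, -0.0, -0.4]
width: 0.0938
```

```bash
python3 - <<'E'
from h import *
s=read_state();print(np.round(s["tool_pos"],4),np.round(s["orientation"],4),np.round(s["force"],1),np.round(s["ft_torque"],2))
c=capture("wrist")
save(c,"wrist5")
E
```

```text
[0.512  0.0318 0.2309] [-1.e-04  1.e+00  1.e-04 -4.e-04] [-0.1 -0.  -0.4] [ 0.    0.11 -0.06]
```

View pics/wrist5.png

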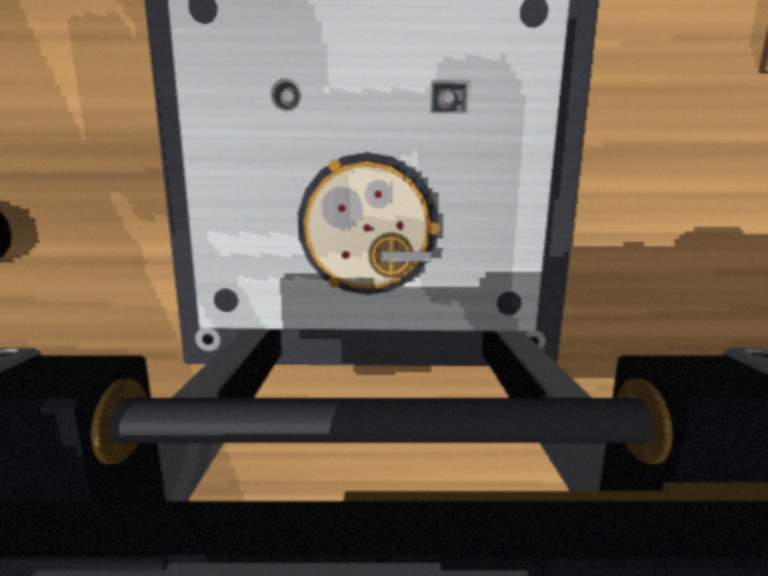

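Force fell to zero and both pins now show inside the hole (285,95) and slot (449,97): it dropped in. I'll take the hand away and check.

Request:
play_rows:
  rows:
    - [-0.15, 0, 0, 0, 0, 0, 1]
    - [-0.2, 0, 0, 0, 0, 0, 1]
    - [0, 0, -0.4, 0, 0, 0, 1]
    - [0, 0, -0.4, 0, 0, 0, 1]
    - [0, 0, -0.4, 0, 0, 0, 1]

```text
t: 12.37
tool_pos: [0.4778, 0.0316, 0.3518]
orientation: [0.0, 1.0, -0.0, 0.001]
force: [0.8, -0.1, 0.2]
width: 0.0937
```

Request:
play_rows:
  rows:
    - [0.2, 0, -0.2, 0, 0, 0, 1]
    - [0.2, 0, -0.2, 0, 0, 0, 1]
    - [0.1, 0, -0.2, 0, 0, 0, 1]
    - [0, 0, 0, 0, 0, 0, 1]
    - [0, 0, 0, 0, 0, 0, 1]

```text
t: 12.78
tool_pos: [0.5283, 0.0317, 0.4113]
orientation: [-0.0, 1.0, -0.0, 0.002]
force: [1.2, -0.6, -1.0]
width: 0.094
```

```bash
python3 - <<'E'
from h import *
s=read_state();print(s["t"],np.round(s["tool_pos"],4),np.round(s["force"],1))
w=capture("wrist")
for t in("plate","block_top"):
    for r in trace(t,"wrist")[:1]:
        h=cv2.convexHull(np.argwhere(r["pixels"])[:,::-1].astype(np.int32));q=cv2.approxPolyDP(h,5,True)[:,0]
        print(t,round(r["confidence"],2),ray(w,q,.01 if t[0]=="b" else .05)[:,:2].round(4).tolist())
ims=[w["image"][20:220,100:380]]
for n,(y,x) in(("side",(160,190)),("scene",(155,195))):
    c=capture(n)["image"][y:y+90,x:x+126];ims.append(c)
cv2.imwrite("pics/fin.png",np.vstack([cv2.resize(i[...,::-1],(280,200),interpolation=cv2.INTER_CUBIC) if 0 else cv2.resize(i[...,::-1],(280,200)) for i in ims]))
E
```

```text
12.7833 [0.5283 0.0317 0.4113] [ 1.2 -0.6 -1. ]
plate 0.71 [[0.6511, -0.0326], [0.5241, -0.0293], [0.5254, 0.1073], [0.6522, 0.1049]]
block_top 0.88 [[0.6858, -0.061], [0.4905, -0.0594], [0.492, 0.1334], [0.687, 0.134]]
```

View pics/fin.png

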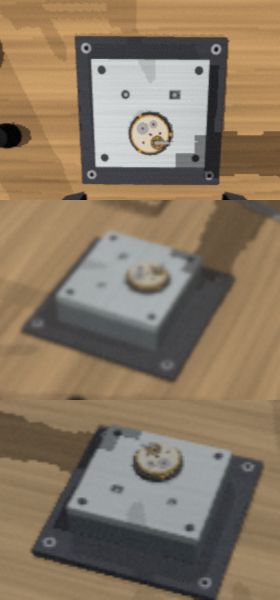

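All three views show the plate flat and flush on the block, with no dark gap and both pins in their openings. The measured centre, (0.588, 0.038), matches the block.

```bash
python3 -c "
from station import *
print(close_job())"
```

```text
the job is handed in; nothing more can be done
None
```

The plate is seated on the block with both pins through their openings, and I handed the job in at about 13 s of the 56 s allowed.

- **Sideways push:** I pressed two fingertips against the plate's right edge and moved it left until they stopped against the block's side. The force there rose to 15 N.
- **Forward push:** I then pushed the near edge away from the robot at about 8 N. The force fell to about zero as the hole and slot dropped over the pins, so I stopped there. I backed the hand off and raised it clear.

**Last checks:** The wrist view shows both pins inside the hole and the slot. The side and scene views show the plate flush with the block and no gap under it. The measured plate centre is about (0.588, 0.038) m, within about 1–2 mm of the block's. The measured yaw is about 0.01 rad, which is within measuring error.

No check failed or disagreed. The movement was not touched. I kept clear of the loupe, dust cover, tweezers and parts tray, but did not measure their positions again at the end.

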